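Change over the stage clips on a specimen slide

ROBOT

A 6-joint arm with a two-finger parallel gripper is mounted at the origin on the work surface. World frame = base frame: x ahead of the robot, y to its left, z up, the work surface at z = 0. Lengths are in m, angles in rad, forces in N, time in s.
With the tool pointing down it reaches from about 0.35 to 0.875 m from the base axis. Payload 4.2 kg.
Tool frame: the origin (TCP) lies on the centre line of the jaws, within the pads' length; the fingertips stand 11 mm ahead of it and the grasp point (between the pads) lies 8 mm behind it (arm.tips_ahead is the distance from the TCP to the fingertips, in m); z points along the fingers, x is the direction in which the jaws open and shut, and the axes are right-handed (so a half turn about z gives the same grasp; the last joint's range is limited). The gripper opens to 87 mm and grips with 3 to 60 N. Pads are 19 mm wide; open, the fingers measure 117 mm over their backs; the gripper's body (75 mm by 190 mm) begins 51 mm behind the grasp point.
Start: joints at [-0.911, 0.385, 0.008, 0, -1.194, -0.259], TCP at [0.244, -0.575, 0.234] pointing down, gripper open.
Joint ranges: [-3.14, 3.14], [-1.21, 2.06], [-1.07, 1.41], [-3.16, 2.05], [-2.99, -0.16], [-3.1, 3.1]. Speed limits (rad/s): [2.79, 2.79, 3.14, 3.14, 3.14, 3.14].

INTERFACE

Orientations are given as a unit quaternion [w, x, y, z].
In Python, from rig import monitor, cams, job, arm gives the robot as it stands.
- The arm moves only by the shell command python3 -m inch 'ROWS' [FORCE]. ROWS is JSON, one flat list of numbers, 7 for each row, row after row: the turn, a rotation vector about the tool's x, y, z in rad, then the shift along the tool's x, y, z in mm, then the closure, from 0 (fully open) to 1 (shut). In form: [wx, wy, wz, x, y, z, jaw, wx, wy, wz, x, y, z, jaw, ...]. A call has exactly 10 rows; each row shifts and turns the commanded pose from where the row before left it, along the tool's axes as they then stand; what a row does not reach is not made up. A row lasts 1/12 s, in which the tool goes at most 41.7 mm and 7.16 degrees, less where a joint would pass 70% of its speed; a pose out of reach is approached as far as the arm can. A call with a gripper value outside its range is refused whole. The fingers move at their own pace and stop on an object; FORCE is the grip in N (left out, the last holds). Time passes only in rows, so rows that do not move let the fingers close, or fill a call up. It gives the time, the measured TCP pose, the force and the opening at its end, in the units of the state.
- monitor.get_state(): the state, without advancing time (a new reading comes with each control period).
- cams.snapshot(name): name is "scene" or "side" or "wrist"; returns (picture, depth): 384x512x3 uint8, red, green, blue; 384x512 float32, m along the optical axis (not along the pixel's ray), 0 where there is no reading.
- cams.calibration(name): a dict with "camera_matrix" (3x3 intrinsics, pixels), "position" and "attitude" of the camera in the world; the wrist camera has in their place "tool_from_camera" (4x4, takes a point from camera to tool coordinates, whose origin is the TCP and whose axes are the tool frame's). Camera axes: x right, y down, z forward; pixel columns grow to the right and rows downward; lengths in m; the calibration is good to about 2 mm. A picture is of the moment at which its call begins: read the wrist's pose just before it. calibration takes no time and is no camera call.
- job.job_done(): hands the job in, once; it reports no verdict.
The state is a dict: "time_s": time; "q": joint angles; "joint_vel": joint speeds; "effort": joint torques, N m; "tcp_pos": TCP position; "orientation": TCP orientation; "force": force on the tool from outside, world axes, zero at the start; "torque": the same for the moment, N m; "gripper_width": finger opening in m.
Only numpy, scipy, OpenCV 4.12 (cv2) and the standard library are available. Lean on these libraries where they do the work, as an engineer would, in place of code of your own. Each camera call takes 0.05 s, during which the arm holds its last target. There are 200 camera calls.

TASK

The specimen slide on the low microscope stage is held by the left clip; its left end must be freed for viewing without the slide ever lying loose. First swing the right clip round its pivot screw, by its upright knob, onto the slide's right edge until it comes up firmly against its brass stop pin; then swing the left clip off the slide and outward until it comes up firmly against its own stop pin. The stop pins are set differently every time, so feel for them and do not force them; do not touch or shift the slide, leave the things on and beside the stage alone, and let go of both clips.

Things in the scene. Friction and masses are not known exactly. Their poses are not given: they have to be found in the camera images.
- stage: Low microscope stage stand, fixed to the bench: dark grey plate on a white base. Origin at the underside, below the slide's middle; top face 50 mm above. Its x points away from the robot when square, its y to the left along the slide. Left is +y, right -y. The plate spans x -105 to 125 mm, y -135 to 135 mm.
- slide_mid (a point): Centre of the loose steel specimen slide, 44 x 110 x 6 mm (stage x, y, z), 180 g, lying on the stage in a nest of 3 mm high strips with 1 mm play. In its middle sits a black resin disc 31 mm across, 2 mm proud, with a brass specimen.
- pivot_right (a point): Axis of the right clip's pivot screw at the stage's top face: 64 mm in x, -66 mm in y from the stage origin. Axes as the stage's. The screw head is 13 mm high. A brass stop pin (9 mm wide, 19 mm tall, 32 mm from the axis) stands on the clip's inner side. Its setting is not measured: it halts the clip at 0.28 to 0.52 rad. The halt feels rigid; over about 11 N at the knob forces it.
- pivot_left (a point): Axis of the left clip's pivot screw at the stage's top face: 64 mm in x, 66 mm in y from the stage origin. Axes as the stage's. The like brass stop pin stands on the left clip's outer side. Its setting is not measured: it halts the clip at -0.65 to -0.25 rad. The halt feels rigid; over about 11 N at the knob forces it.
- knob_right (a point): Middle of the right clip's upright round steel knob, 12 mm across, 28 mm tall, 102 mm from the pivot axis; from 10.5 to 38.5 mm above the stage's top, this point 24.5 mm above. It stands on the end of a steel leaf 12 mm wide, top 10.5 mm above the stage, which carries the foot 64 mm from the pivot. Swinging freely takes about 1 N at the knob; the clip stays where it is left.
- knob_left (a point): The same knob on the left clip, which starts on the slide. The foot's toes turn up both ways (24 mm toe to toe), so that it rides up onto the slide by itself when swung sideways, lifting the knob about 4 mm; riding up takes 3 to 9 N at the knob, sliding on it 2 to 6 N. On the slide the foot presses with about 3 N.
- clip_right (a joint): Swing of the right clip (rad): 0 with its arm along the stage's -x from the pivot; positive inward over the slide (clockwise from above). Starts clear at -0.45 to -0.25. The foot meets the slide's edge near 0.06 and stands wholly on the slide from 0.25.
- clip_left (a joint): Swing of the left clip (rad): 0 with its arm along the stage's -x from the pivot; positive inward over the slide (anticlockwise from above). Starts on the slide at 0.32 to 0.45. The foot is off the slide below 0.05.
- mount_a: Bystander, to be left alone: small brown specimen mount, 25 mm across and 18 mm tall, standing on the stage near its front edge, between the clips; origin at its underside's centre.
- mount_b: Bystander, to be left alone: grey specimen mount, 30 mm across and 20 mm tall, standing on the stage behind the slide; origin at its underside's centre.
- jar: Bystander, to be left alone: amber jar, 64 mm across, 70 mm tall, on the bench; origin at its underside's centre.
- mount_tray: Bystander, to be left alone: white divided tray 110 x 150 x 30 mm on the bench; origin at its underside's centre.

How it is judged:
By the outcome, as a careful person would: the job done as asked, in the order asked, and still so for the second after the job is handed in, with the robot touching nothing.
It also fails if it takes over 72 s, if anything falls off the work surface, if the arm or the gripper's body presses on something with over 40 N, if the wrist force passes 120 N, or if a joint passes its speed limit or range.

## Working session

There is one attempt and no reset: what is moved stays moved. The work goes in short steps, Python scripts to look and compute and a shell command to move; the robot and the scene stay as the last step left them, time stands still between calls to the robot, and variables do not carry over. Pictures are saved under pics/ and viewed, about 8 in all and at most 12, crops included, and the job is handed in when it is done.

```bash
mkdir -p pics; ls; cat > h.py <<'E'
import numpy as np, cv2
from rig import monitor,cams,job,arm
from scipy.spatial.transform import Rotation as R
def q(o): return R.from_quat([o[1],o[2],o[3],o[0]])
def snap(n,f):
    s=monitor.get_state(); p,d=cams.snapshot(n); c=cams.calibration(n)
    if n=="wrist":
        T=np.eye(4);T[:3,:3]=q(s["orientation"]).as_matrix();T[:3,3]=s["tcp_pos"];T=T@np.array(c["tool_from_camera"])
    else:
        T=np.eye(4);a=np.array(c["attitude"]);T[:3,:3]=a if a.shape==(3,3) else q(a).as_matrix();T[:3,3]=c["position"]
    np.savez("pics/"+f+".npz",p=p,d=d,K=c["camera_matrix"],T=T); cv2.imwrite("pics/"+f+".png",p[:,:,::-1]); return s
def ray(f,u,v):
    z=np.load("pics/"+f+".npz");return z["T"][:3,:3]@np.linalg.inv(z["K"])@[u,v,1],z["T"][:3,3]
def at_z(f,u,v,h):
    r,o=ray(f,u,v);return o+r*(h-o[2])/r[2]
def at_d(f,u,v):
    z=np.load("pics/"+f+".npz");r,o=ray(f,u,v);return o+r*z["d"][int(v),int(u)]
def crop(f,u0,v0,u1,v1,k,g):
    p=cv2.imread("pics/"+f+".png")[v0:v1,u0:u1];cv2.imwrite("pics/"+g+".png",cv2.resize(p,None,fx=k,fy=k,interpolation=cv2.INTER_CUBIC))
E
python3 - <<'E'
from h import *
s=snap("scene","s0");snap("side","d0");print(s)
a=cv2.imread("pics/s0.png");b=cv2.imread("pics/d0.png")
for n in("scene","side"):print(cams.calibration(n))
print(cams.calibration("wrist"))
E
```

```text
pics
{'time_s': 0.0, 'q': array([-9.11395773e-01,  3.85586881e-01,  6.61771753e-03, -5.17209725e-04,
       -1.19398261e+00, -2.58586922e-01]), 'joint_vel': array([ 0.00106129, -0.00046061, -0.00157607,  0.00180274, -0.00019118,
        0.00064529]), 'effort': array([ 5.77105002e-04, -3.90664673e+01,  1.87403798e+01,  4.22025159e+00,
        1.09857440e-02, -1.79035242e-04]), 'tcp_pos': array([ 0.24364409, -0.57492574,  0.23243539]), 'orientation': array([-9.43752606e-04,  5.52271379e-01,  8.33663664e-01,  5.73228869e-04]), 'force': array([-0.69248865,  0.23943855, -0.31652088]), 'torque': array([ 0.01949383, -0.06073701,  0.01739464]), 'gripper_width': 0.08708968328313356}
{'camera_matrix': array([[370.83770269,   0.        , 264.7705387 ],
       [  0.        , 370.83770269, 194.37737389],
       [  0.        ,   0.        ,   1.        ]]), 'position': array([ 1.11736051, -0.3226486 ,  0.91110657]), 'attitude': array([-0.26767504,  0.82219146,  0.47677464, -0.15823154])}
{'camera_matrix': array([[460.73812899,   0.        , 263.36555866],
       [  0.        , 460.73812899, 189.66773418],
       [  0.        ,   0.        ,   1.        ]]), 'position': array([-0.12239606,  0.7754919 ,  0.92734788]), 'attitude': array([ 0.15588349, -0.32429323,  0.84251152, -0.40088475])}
{'camera_matrix': array([[275.28269187,   0.        , 249.27178167],
       [  0.        , 275.28269187, 193.635873  ],
       [  0.        ,   0.        ,   1.        ]]), 'tool_from_camera': array([[ 9.99999786e-01,  2.40858299e-04,  6.08747110e-04,
         3.78850709e-05],
       [-3.95211615e-04,  9.63408620e-01,  2.68036704e-01,
        -7.35119139e-02],
       [-5.21913349e-04, -2.68036887e-01,  9.63408509e-01,
        -1.51425669e-01],
       [ 0.00000000e+00,  0.00000000e+00,  0.00000000e+00,
         1.00000000e+00]])}
```

View pics/s0.png

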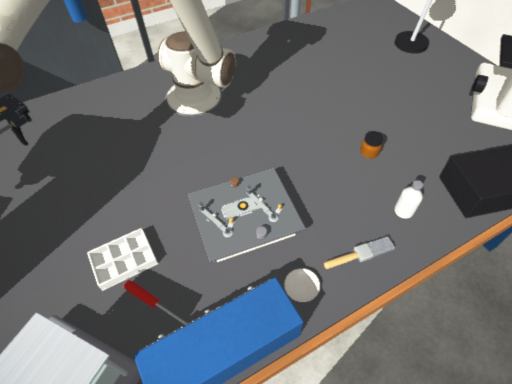

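The stage is at about (245,213) px, the jar at (371,145) and the tray at (122,258). Next I'll enlarge the stage in both views.

```bash
python3 - <<'E'
from h import *
c=at_z("s0",243,206,.056);print(c)
z=np.load("pics/d0.npz");pc=z["T"][:3,:3].T@(c-z["T"][:3,3]);uv=z["K"]@pc/pc[2];print(uv)
crop("s0",185,165,310,262,6,"s0c")
u,v=int(uv[0]),int(uv[1]);x,y=max(u-75,0),max(v-56,0);print(x,y);crop("d0",x,y,x+150,y+112,5,"d0c")
E
```

```text
[ 0.57560221 -0.08869467  0.056     ]
[284.69715226 182.43348799   1.        ]
209 126
```

View pics/s0c.png

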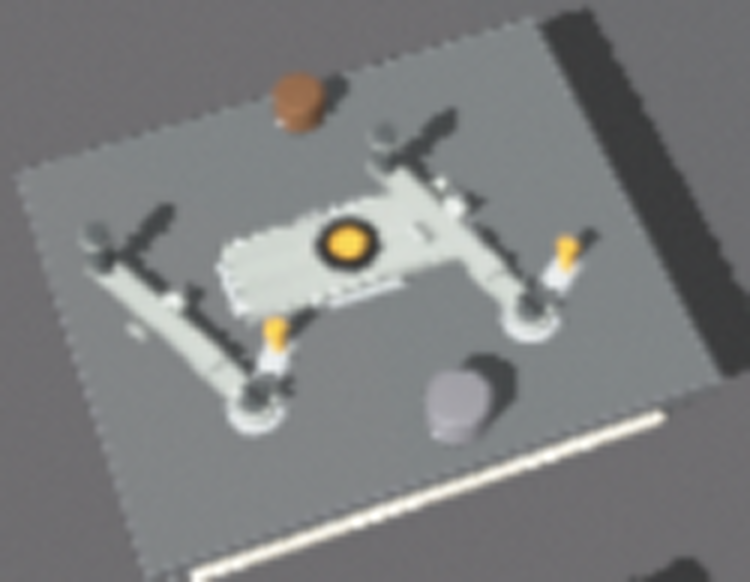

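View pics/d0c.png

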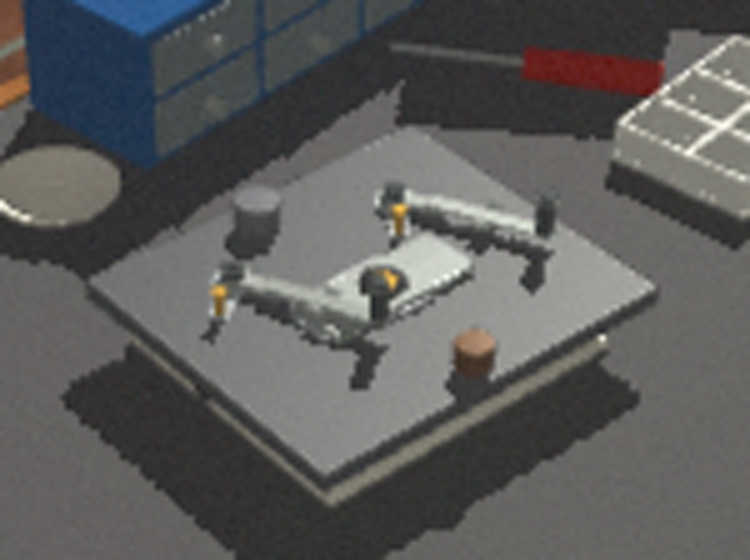

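```bash
cat > fit.py <<'E'
from h import *
from scipy.optimize import least_squares
def S(x,y):return "s0",185+(x+.5)/6-.5,165+(y+.5)/6-.5
def D(x,y):return "d0",209+(x+.5)/5-.5,126+(y+.5)/5-.5
obs=[((-105,-135),S(18,175)),((-105,135),S(540,18)),((125,135),S(728,380)),((125,-135),S(150,578)),
((-105,135),D(325,478)),((-105,-135),D(656,292)),((125,135),D(90,287)),((125,-135),D(408,128)),]
def l2w(p,x):
    c,s=np.cos(p[2]),np.sin(p[2]);return np.array([p[0]+(c*x[0]-s*x[1])/1e3,p[1]+(s*x[0]+c*x[1])/1e3])
def w2l(p,w):
    d=(np.array(w[:2])-p[:2])*1e3;c,s=np.cos(p[2]),np.sin(p[2]);return np.array([c*d[0]+s*d[1],-s*d[0]+c*d[1]])
E
python3 - <<'E'
from fit import *
for sel in(obs[:4],obs[4:],obs):
    f=lambda p:np.concatenate([(at_z(*o,.05)[:2]-l2w(p,x))*1e3 for x,o in sel])
    r=least_squares(f,[.575,-.09,0]);print(r.x.round(4),f(r.x).round(1))
p=r.x
def tri(a,b):
    r1,o1=ray(*a);r2,o2=ray(*b);t=np.linalg.lstsq(np.c_[r1,-r2],o2-o1,rcond=None)[0];A=o1+r1*t[0];B=o2+r2*t[1];return (A+B)/2,np.linalg.norm(A-B)*1e3
for n,a,b,sg in(("R",S(97,233),D(546,200),1),("L",S(385,135),D(381,273),-1)):
    w,e=tri(a,b);print(n,w.round(4),e.round(1),"fromz",at_z(*a,.0885).round(4),at_z(*b,.0885).round(4))
    for k in(w,at_z(*a,.0885),at_z(*b,.0885)):
        l=w2l(p,k);d=l-[64,-66*sg];print(" loc",l.round(1),"r",np.hypot(*d).round(1),"ang",(np.arctan2(d[1]*sg,-d[0])).round(3))
for n,x in(("slide",S(348,243)),("screwR",S(257,388)),("screwL",S(532,302)),("pinR",S(275,325)),("pinL",S(567,245)),("mA",S(300,88)),("mB",S(458,392))):
    for h in(.058,.063,.069):print(n,h,w2l(p,at_z(*x,h)).round(1))
E
```

```text
[ 0.5771 -0.0877 -0.1505] [ 1.1 -0.4  0.8  0.5 -1.  -0.2 -0.9  0.2]
[ 0.5722 -0.0866 -0.1468] [ 2.6 -2.5  1.2  3.  -4.1 -1.6  0.3  1. ]
[ 0.5746 -0.0871 -0.1487] [ 3.3 -0.8  3.5  0.1  1.7 -1.   1.3 -0.6 -0.2 -2.1 -1.   3.3 -6.7 -0.8
 -1.8  1.8]
R [ 0.5299 -0.1923  0.0858] 0.1 fromz [ 0.5317 -0.1928  0.0885] [ 0.5278 -0.1892  0.0885]
 loc [ -28.7 -110.7] r 102.9 ang -0.449
 loc [ -26.8 -110.8] r 101.2 ang -0.459
 loc [ -31.2 -107.9] r 104.0 ang -0.415
L [ 0.5513 -0.0569  0.0953] 2.4 fromz [ 0.5475 -0.0539  0.0885] [ 0.5563 -0.0649  0.0885]
 loc [-27.6  26.4] r 99.8 ang 0.408
 loc [-31.8  28.8] r 102.7 ang 0.37
 loc [-21.5  19.3] r 97.4 ang 0.5
slide 0.058 [-0.8 -1.8]
slide 0.063 [ 2.5 -2.7]
slide 0.069 [ 6.5 -3.8]
screwR 0.058 [ 58.5 -65.3]
screwR 0.063 [ 61.5 -65.8]
screwR 0.069 [ 65.1 -66.4]
screwL 0.058 [60.7 65.7]
screwL 0.063 [63.7 64.4]
screwL 0.069 [67.3 62.9]
pinR 0.058 [ 29.8 -47.5]
pinR 0.063 [ 33.  -48.1]
pinR 0.069 [ 36.8 -48.9]
pinL 0.058 [37.4 92.7]
pinL 0.063 [40.5 91.2]
pinL 0.069 [44.2 89.5]
mA 0.058 [-96.6   6.5]
mA 0.063 [-92.7   5.6]
mA 0.069 [-88.    4.5]
mB 0.058 [92.9 17.3]
mB 0.063 [95.7 16.3]
mB 0.069 [99.1 15.1]
```

```bash
cat >> fit.py <<'E'
P=np.array([.5771,-.0877,-.1505])
def go(tl,z,ang,p=P):
    """target: stage-local xy mm, world z m, tool-y angle in stage frame rad -> turn wz, then shift in tool axes after turn"""
    s=monitor.get_state();M=q(s["orientation"]).as_matrix();a=np.arctan2(M[1,1],M[0,1]);t=ang+p[2]
    yv=np.array([np.cos(t),np.sin(t),0]);xv=np.array([-yv[1],yv[0],0])
    zv=np.array([0,0,-1.]);xv=np.cross(yv,zv)
    d=(np.r_[l2w(p,tl),z]-s["tcp_pos"])*1e3
    T=np.c_[xv,yv,zv];rv=R.from_matrix(M.T@T).as_rotvec()
    print("t",s["time_s"],"turn",rv.round(4),"shift",(T.T@d).round(1),"F",s["force"].round(2),"w",s["gripper_width"])
E
python3 - <<'E'
from fit import *
go((-20,-135),.15,np.pi/2+.3)
E
```

```text
t 0.1 turn [ 1.3000e-03 -1.9000e-03 -1.3197e+00] shift [-343.3  309.1   82.5] F [1.16 0.77 0.23] w 0.08692974087269963
```

```bash
python3 -m inch '[0,0,-0.12,0,0,5,1,0,0,-0.12,0,0,5,1,0,0,-0.12,0,0,5,1,0,0,-0.12,0,0,5,1,0,0,-0.12,0,0,5,1,0,0,-0.12,0,0,5,1,0,0,-0.12,0,0,5,1,0,0,-0.12,0,0,5,1,0,0,-0.12,0,0,5,1,0,0,-0.12,0,0,5,1]' 10
python3 -m inch '[0,0,-0.12,0,0,0,1,0,0,0,-28.6,25.8,2,1,0,0,0,-28.6,25.8,2,1,0,0,0,-28.6,25.8,2,1,0,0,0,-28.6,25.8,2,1,0,0,0,-28.6,25.8,2,1,0,0,0,-28.6,25.8,2,1,0,0,0,-28.6,25.8,2,1,0,0,0,-28.6,25.8,2,1,0,0,0,-28.6,25.8,2,1]'
python3 -m inch '[0,0,0,-28.6,25.8,2,1,0,0,0,-28.6,25.8,2,1,0,0,0,-28.6,25.8,2,1,0,0,0,0,0,2,1,0,0,0,0,0,2,1,0,0,0,0,0,2,1,0,0,0,0,0,2,1,0,0,0,0,0,0,1,0,0,0,0,0,0,1,0,0,0,0,0,0,1]'
python3 - <<'E'
from fit import *
go((-20,-135),.15,np.pi/2+.3)
snap("wrist","w0")
a=cv2.imread("pics/w0.png");cv2.imwrite("pics/w0b.png",cv2.resize(a,(800,600),interpolation=cv2.INTER_CUBIC))
E
```

```text
time_s: 0.93
tcp_pos: [0.2437, -0.5751, 0.1827]
orientation: [-0.0, -0.018, 1.0, 0.001]
force: [-0.5, -0.3, -0.4]
gripper_width: 0.0283
time_s: 1.77
tcp_pos: [0.4643, -0.3056, 0.1652]
orientation: [-0.0, -0.075, 0.997, 0.0]
force: [1.6, -0.2, -0.2]
gripper_width: 0.001
time_s: 2.6
tcp_pos: [0.5365, -0.2189, 0.1517]
orientation: [0.0, -0.074, 0.997, -0.0]
force: [-0.4, -0.6, -0.4]
gripper_width: 0.0006
t 2.6 turn [-0.0001  0.0002 -0.0009] shift [-0.7  0.6  1.7] F [-0.41 -0.56 -0.38] w 0.0005940987401132673
```

View pics/w0b.png

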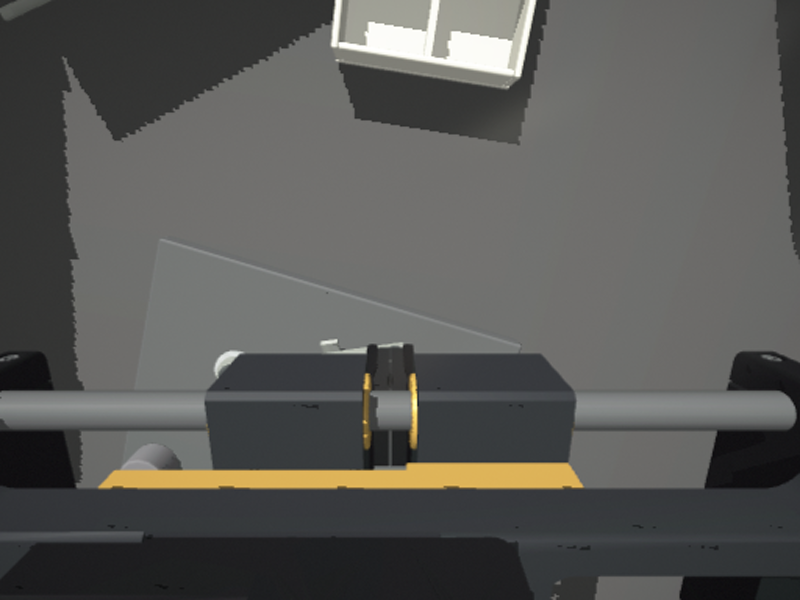

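The wrist view is mostly blocked by the gripper and looks outward: tray at the top, stage plate at (330,300), and only the right screw showing at (150,460). That is no help here, so I'll approach the right knob by feel. The scene-camera fit places the pins at roughly θR≈0.3 and θL≈-0.58.

```bash
cat >> fit.py <<'E'
def tgtR(th,gap):
    a=np.array([-np.cos(th),np.sin(th)]);t=np.array([np.sin(th),np.cos(th)]);return np.array([64,-66])+102*a-gap*t, np.pi/2-th
def tgtL(th,gap):
    a=np.array([-np.cos(th),-np.sin(th)]);t=np.array([-np.sin(th),np.cos(th)]);return np.array([64,66])+102*a-gap*t, np.pi/2+th
def st(piv=None,sg=1,p=P):
    """F along tool x,y,z; tool centre relative to pivot in tool axes -> clip angle"""
    s=monitor.get_state();M=q(s["orientation"]).as_matrix();l=w2l(p,s["tcp_pos"])
    print("t",round(s["time_s"],2),"Ftool",(M.T@s["force"]).round(1),"loc",l.round(1),"z",s["tcp_pos"][2].round(4))
E
python3 - <<'E'
from fit import *
for n,x,sg in(("R",S(97,233),1),("L",S(385,135),-1)):
    d=w2l(P,at_z(*x,.0885 if sg==1 else .0925))-[64,-66*sg];print(n,np.hypot(*d),np.arctan2(d[1]*sg,-d[0]))
l,a=tgtR(-.45,25);print(l);go(l,.079,a)
for n,x,h in(("slide",S(348,243),.058),("screwR",S(257,388),.063),("screwL",S(532,302),.063),("pinR",S(276,323),.069),("pinL",S(567,241),.069)):print(n,w2l(P,at_z(*x,h)).round(1))
E
```

```text
R 103.26341942808125 -0.44738830572378885
L 102.64764513058654 0.3781538384183774
[ -16.97146609 -132.87766204]
t 2.65 turn [-0.0002  0.0003 -0.1507] shift [-4.3  1.  72.8] F [ 0.05 -1.01 -0.4 ] w 0.00015623031960774607
slide [-3.4 -1.6]
screwR [ 59.1 -65.5]
screwL [61.1 64.8]
pinR [ 33.5 -47.9]
pinL [39.5 90.7]
```

```bash
sed -i 's/^P=.*/P=np.array([.5748,-.0882,-.1500])/' fit.py; python3 - <<'E'
from fit import *
for n,x,sg in(("R",S(97,233),1),("L",S(385,135),-1)):
    d=w2l(P,at_z(*x,.0885 if sg==1 else .0925))-[64,-66*sg];print(n,np.hypot(*d),np.arctan2(d[1]*sg,-d[0]))
l,a=tgtR(-.45,26);go(l,.079,a)
E
```

```text
R 100.96157717345794 -0.4489615264735409
L 100.27530497431837 0.3783909261871641
t 2.65 turn [-0.0002  0.0003 -0.1512] shift [-2.   0.2 72.8] F [ 0.05 -1.01 -0.4 ] w 0.00015623031960774607
```

```bash
python3 -m inch '[0,0,-0.075,-2,0,0,1,0,0,-0.076,0,0,10,1,0,0,0,0,0,10,1,0,0,0,0,0,10,1,0,0,0,0,0,10,1,0,0,0,0,0,10,1,0,0,0,0,0,10,1,0,0,0,0,0,8,1,0,0,0,0,0,4.8,1,0,0,0,0,0,0,1]'
python3 -c "
from fit import *
st();snap('side','d1');crop('d1',209,100,369,220,5,'d1c')"
```

```text
time_s: 3.48
tcp_pos: [0.5381, -0.2176, 0.0772]
orientation: [-0.001, -0.15, 0.989, 0.0]
force: [0.0, -0.2, 0.8]
gripper_width: 0.0005
t 3.48 Ftool [ 0.  -0.2 -0.8] loc [ -16.9 -133.4] z 0.0772
```

View pics/d1c.png

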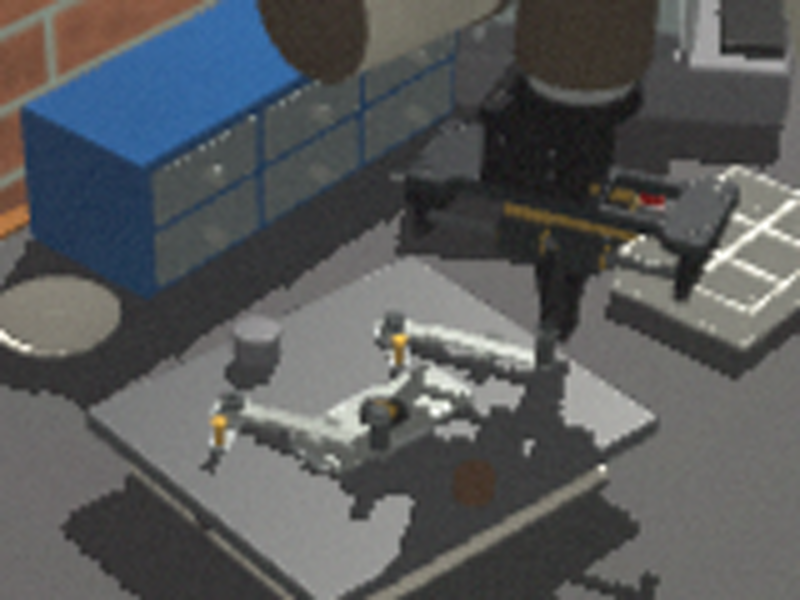

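```bash
python3 -m inch '[0,0,0,0,3,0,1,0,0,0,0,3,0,1,0,0,0,0,3,0,1,0,0,0,0,2,0,1,0,0,0.05,0.8,5.1,0,1,0,0,0.05,0.8,5.1,0,1,0,0,0.05,0.8,5.1,0,1,0,0,0.05,0.8,5.1,0,1,0,0,0.05,0.8,5.1,0,1,0,0,0.05,0.8,5.1,0,1]'
python3 -c "
from fit import *
st()"
```

```text
time_s: 4.37
tcp_pos: [0.5261, -0.1778, 0.0793]
orientation: [0.001, 0.001, 1.0, -0.0]
force: [0.3, -1.0, 0.7]
gripper_width: 0.0005
t 4.37 Ftool [-0.3 -1.  -0.7] loc [-34.8 -95.9] z 0.0793
```

```bash
python3 -m inch '[0,0,0.03,0.5,3.1,0,1,0,0,0.03,0.5,3.1,0,1,0,0,0.03,0.5,3.1,0,1,0,0,0.03,0.5,3.1,0,1,0,0,0.03,0.5,3.1,0,1,0,0,0.03,0.5,3.1,0,1,0,0,0.03,0.5,3.1,0,1,0,0,0.03,0.5,3.1,0,1,0,0,0.03,0.5,3.1,0,1,0,0,0.03,0.5,3.1,0,1]'
python3 -c "
from fit import *
st()"
python3 -m inch '[0,0,0.01,0.2,1,0,1,0,0,0.01,0.2,1,0,1,0,0,0.01,0.2,1,0,1,0,0,0.01,0.2,1,0,1,0,0,0.01,0.2,1,0,1,0,0,0.01,0.2,1,0,1,0,0,0.01,0.2,1,0,1,0,0,0,0,0,0,1,0,0,0,0,0,0,1,0,0,0,0,0,0,1]'
python3 -c "
from fit import *
st();snap('side','d2');crop('d2',209,100,369,220,5,'d2c')"
```

```text
time_s: 5.2
tcp_pos: [0.5255, -0.1494, 0.0807]
orientation: [0.001, 0.149, 0.989, -0.002]
force: [-1.7, -10.2, 6.9]
gripper_width: 0.0002
t 5.2 Ftool [ -1.4 -10.3  -6.9] loc [-39.6 -67.8] z 0.0807
time_s: 6.03
tcp_pos: [0.5265, -0.1397, 0.079]
orientation: [0.001, 0.183, 0.983, 0.0]
force: [1.7, -4.7, 3.5]
gripper_width: 0.0002
t 6.03 Ftool [-3.3 -3.8 -3.5] loc [-40.  -58.1] z 0.079
```

View pics/d2c.png

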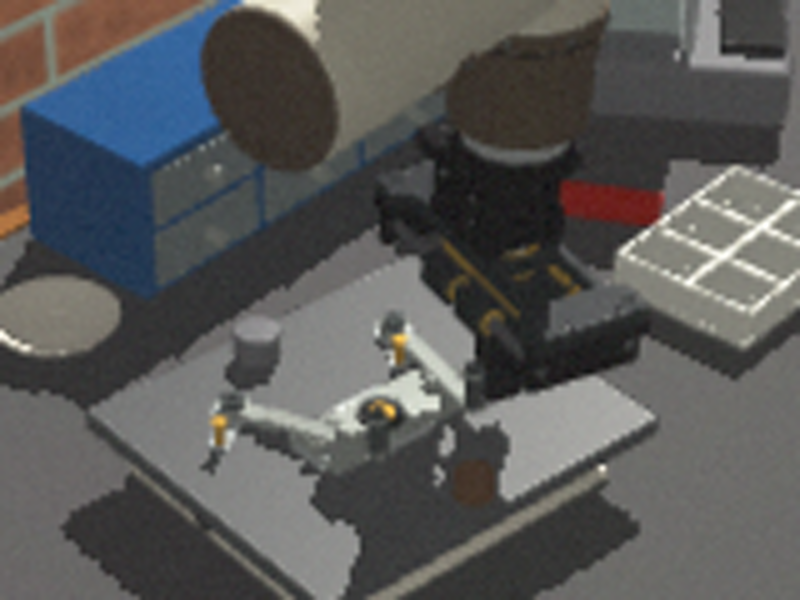

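```bash
python3 -m inch '[0,0,0.0025,0,0.25,0,1,0,0,0.0025,0,0.25,0,1,0,0,0.0025,0,0.25,0,1,0,0,0.0025,0.1,0.25,0,1,0,0,0.0025,0,0.25,0,1,0,0,0.0025,0,0.25,0,1,0,0,0.0025,0,0.25,0,1,0,0,0.0025,0.1,0.25,0,1,0,0,0,0,0,0,1,0,0,0,0,0,0,1]' >/dev/null
python3 -c "
from fit import *
st()"
python3 -m inch '[0,0,0.002,0,0.2,0,1,0,0,0.002,0,0.2,0,1,0,0,0.002,0,0.2,0,1,0,0,0.002,0.1,0.2,0,1,0,0,0.002,0,0.2,0,1,0,0,0,0,0,0,1,0,0,0,0,0,0,1,0,0,0,0,0,0,1,0,0,0,0,0,0,1,0,0,0,0,0,0,1]' >/dev/null
python3 -c "
from fit import *
st()"
```

```text
t 6.92 Ftool [-4.5 -3.6 -3.8] loc [-39.9 -56.4] z 0.079
t 7.75 Ftool [-4.1 -4.  -4.8] loc [-39.9 -55.5] z 0.079
```

```bash
python3 -m inch '[0,0,0.002,-0.3,0.2,-0.2,1,0,0,0.002,-0.3,0.2,-0.2,1,0,0,0.002,-0.3,0.2,-0.2,1,0,0,0.002,-0.2,0.2,-0.2,1,0,0,0.002,-0.1,0.2,-0.2,1,0,0,0,0,0,0,1,0,0,0,0,0,0,1,0,0,0,0,0,0,1,0,0,0,0,0,0,1,0,0,0,0,0,0,1]' >/dev/null
python3 -c "
from fit import *
st()"
python3 -m inch '[0,0,0.002,0,0.2,0,1,0,0,0.002,0,0.2,0,1,0,0,0.002,0,0.2,0,1,0,0,0.002,0.1,0.2,0,1,0,0,0.002,0,0.2,0,1,0,0,0,0,0,0,1,0,0,0,0,0,0,1,0,0,0,0,0,0,1,0,0,0,0,0,0,1,0,0,0,0,0,0,1]' >/dev/null
python3 -c "
from fit import *
st()"
```

```text
t 8.58 Ftool [-1.9 -3.8 -0.9] loc [-39.5 -54.5] z 0.0795
t 9.42 Ftool [-0.5 -2.5 -0.9] loc [-39.1 -53.6] z 0.0796
```

```bash
cat > chk.py <<'E'
import sys
from fit import *
st();s=monitor.get_state();f=(q(s["orientation"]).as_matrix().T@s["force"])[1]
sys.exit(abs(f)>float(sys.argv[1]))
E
python3 -m inch '[0,0,0.002,0,0.2,0,1,0,0,0.002,0,0.2,0,1,0,0,0.002,0,0.2,0,1,0,0,0.002,0.1,0.2,0,1,0,0,0.002,0,0.2,0,1,0,0,0,0,0,0,1,0,0,0,0,0,0,1,0,0,0,0,0,0,1,0,0,0,0,0,0,1,0,0,0,0,0,0,1]' >/dev/null; python3 chk.py 5.5 && python3 -m inch '[0,0,0.002,0,0.2,0,1,0,0,0.002,0,0.2,0,1,0,0,0.002,0,0.2,0,1,0,0,0.002,0.1,0.2,0,1,0,0,0.002,0,0.2,0,1,0,0,0,0,0,0,1,0,0,0,0,0,0,1,0,0,0,0,0,0,1,0,0,0,0,0,0,1,0,0,0,0,0,0,1]' >/dev/null; python3 chk.py 5.5 && python3 -m inch '[0,0,0.002,0,0.2,0,1,0,0,0.002,0,0.2,0,1,0,0,0.002,0,0.2,0,1,0,0,0.002,0.1,0.2,0,1,0,0,0.002,0,0.2,0,1,0,0,0,0,0,0,1,0,0,0,0,0,0,1,0,0,0,0,0,0,1,0,0,0,0,0,0,1,0,0,0,0,0,0,1]' >/dev/null; python3 chk.py 5.5 
```

```text
t 10.25 Ftool [-0.9 -2.5 -0.4] loc [-38.7 -52.6] z 0.0797
t 10.25 Ftool [-0.9 -2.5 -0.4] loc [-38.7 -52.6] z 0.0797
t 10.25 Ftool [-0.9 -2.5 -0.4] loc [-38.7 -52.6] z 0.0797False
False
False
```

```bash
sed -i 's/sys.exit(.*/sys.exit(int(abs(f)>float(sys.argv[1])))/' chk.py
python3 -m inch '[0,0,0.002,0,0.2,0,1,0,0,0.002,0,0.2,0,1,0,0,0.002,0,0.2,0,1,0,0,0.002,0.1,0.2,0,1,0,0,0.002,0,0.2,0,1,0,0,0,0,0,0,1,0,0,0,0,0,0,1,0,0,0,0,0,0,1,0,0,0,0,0,0,1,0,0,0,0,0,0,1]' >/dev/null; python3 chk.py 5.5 && python3 -m inch '[0,0,0.002,0,0.2,0,1,0,0,0.002,0,0.2,0,1,0,0,0.002,0,0.2,0,1,0,0,0.002,0.1,0.2,0,1,0,0,0.002,0,0.2,0,1,0,0,0,0,0,0,1,0,0,0,0,0,0,1,0,0,0,0,0,0,1,0,0,0,0,0,0,1,0,0,0,0,0,0,1]' >/dev/null && python3 chk.py 5.5 && python3 -m inch '[0,0,0.002,0,0.2,0,1,0,0,0.002,0,0.2,0,1,0,0,0.002,0,0.2,0,1,0,0,0.002,0.1,0.2,0,1,0,0,0.002,0,0.2,0,1,0,0,0,0,0,0,1,0,0,0,0,0,0,1,0,0,0,0,0,0,1,0,0,0,0,0,0,1,0,0,0,0,0,0,1]' >/dev/null && python3 chk.py 5.5 
```

```text
t 11.08 Ftool [ 0.5 -1.3 -0.1] loc [-38.5 -51.6] z 0.0798
t 11.92 Ftool [-0.6 -1.2  0. ] loc [-38.3 -50.6] z 0.0798
t 12.75 Ftool [ 0.7 -1.6  0.8] loc [-38.1 -49.6] z 0.0798
```

```bash

python3 -m inch '[0,0,0.001,0,0.1,0,1,0,0,0.001,0,0.1,0,1,0,0,0.001,0,0.1,0,1,0,0,0.001,0.1,0.1,0,1,0,0,0.001,0,0.1,0,1,0,0,0.001,0,0.1,0,1,0,0,0.001,0,0.1,0,1,0,0,0.001,0.1,0.1,0,1,0,0,0.001,0,0.1,0,1,0,0,0.001,0,0.1,0,1]' >/dev/null; python3 chk.py 5.5 && python3 -m inch '[0,0,0.001,0,0.1,0,1,0,0,0.001,0,0.1,0,1,0,0,0.001,0,0.1,0,1,0,0,0.001,0.1,0.1,0,1,0,0,0.001,0,0.1,0,1,0,0,0.001,0,0.1,0,1,0,0,0.001,0,0.1,0,1,0,0,0.001,0.1,0.1,0,1,0,0,0.001,0,0.1,0,1,0,0,0.001,0,0.1,0,1]' >/dev/null && python3 chk.py 5.5 
python3 -c "
from fit import *
snap('scene','s3');crop('s3',185,150,335,262,5,'s3c')"
```

```text
t 13.58 Ftool [ 0.1 -1.5  1. ] loc [-37.9 -48.6] z 0.0798
t 14.42 Ftool [-1.3 -2.9  0.6] loc [-37.8 -47.7] z 0.0798
```

View pics/s3c.png

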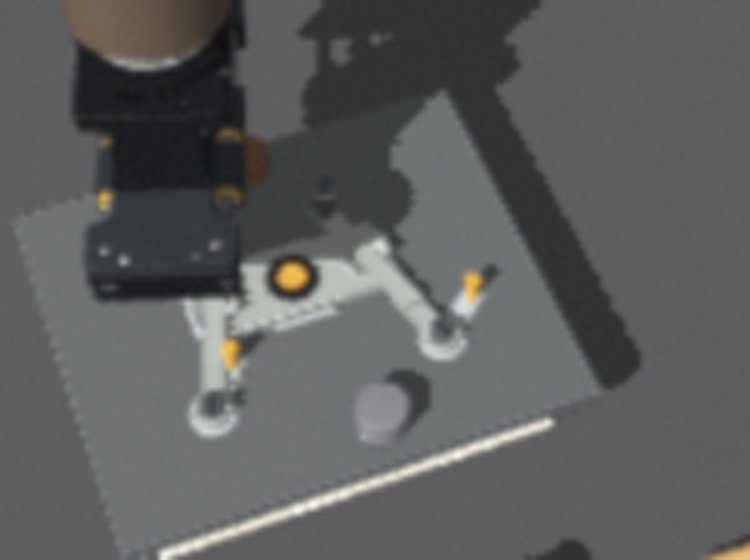

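The right clip is following: its leaf, at (218,345), now lies close to its pin at (230,352). Carrying on in 1 mm steps.

```bash

python3 -m inch '[0,0,0.001,0,0.1,0,1,0,0,0.001,0,0.1,0,1,0,0,0.001,0,0.1,0,1,0,0,0.001,0.1,0.1,0,1,0,0,0.001,0,0.1,0,1,0,0,0.001,0,0.1,0,1,0,0,0.001,0,0.1,0,1,0,0,0.001,0.1,0.1,0,1,0,0,0.001,0,0.1,0,1,0,0,0.001,0,0.1,0,1]' >/dev/null; python3 chk.py 5 && python3 -m inch '[0,0,0.001,0,0.1,0,1,0,0,0.001,0,0.1,0,1,0,0,0.001,0,0.1,0,1,0,0,0.001,0.1,0.1,0,1,0,0,0.001,0,0.1,0,1,0,0,0.001,0,0.1,0,1,0,0,0.001,0,0.1,0,1,0,0,0.001,0.1,0.1,0,1,0,0,0.001,0,0.1,0,1,0,0,0.001,0,0.1,0,1]' >/dev/null && python3 chk.py 5  && python3 -m inch '[0,0,0.001,0,0.1,0,1,0,0,0.001,0,0.1,0,1,0,0,0.001,0,0.1,0,1,0,0,0.001,0.1,0.1,0,1,0,0,0.001,0,0.1,0,1,0,0,0.001,0,0.1,0,1,0,0,0.001,0,0.1,0,1,0,0,0.001,0.1,0.1,0,1,0,0,0.001,0,0.1,0,1,0,0,0.001,0,0.1,0,1]' >/dev/null && python3 chk.py 5
```

```text
t 15.3 Ftool [-2.1 -3.9 -0.1] loc [-37.7 -46.7] z 0.0798
t 16.13 Ftool [-3.1 -5.1  0.6] loc [-37.6 -45.9] z 0.0798
```

```bash

python3 -m inch '[0,0,0.001,0,0.1,0,1,0,0,0.001,0,0.1,0,1,0,0,0.001,0,0.1,0,1,0,0,0.001,0,0.1,0,1,0,0,0.001,0,0.1,0,1,0,0,0.001,0,0.1,0,1,0,0,0,0,0,0,1,0,0,0,0,0,0,1,0,0,0,0,0,0,1,0,0,0,0,0,0,1]' >/dev/null; python3 chk.py 6.5 && python3 -m inch '[0,0,0.001,0,0.1,0,1,0,0,0.001,0,0.1,0,1,0,0,0.001,0,0.1,0,1,0,0,0.001,0,0.1,0,1,0,0,0.001,0,0.1,0,1,0,0,0.001,0,0.1,0,1,0,0,0,0,0,0,1,0,0,0,0,0,0,1,0,0,0,0,0,0,1,0,0,0,0,0,0,1]' >/dev/null && python3 chk.py 6.5
```

```text
t 16.97 Ftool [-2.  -6.3  0.9] loc [-37.5 -45.5] z 0.0797
t 17.8 Ftool [-2.1 -6.3  0.7] loc [-37.5 -45.2] z 0.0797
```

```bash

python3 -m inch '[0,0,0.001,0,0.1,0,1,0,0,0.001,0,0.1,0,1,0,0,0.001,0,0.1,0,1,0,0,0.001,0,0.1,0,1,0,0,0.001,0,0.1,0,1,0,0,0.001,0,0.1,0,1,0,0,0,0,0,0,1,0,0,0,0,0,0,1,0,0,0,0,0,0,1,0,0,0,0,0,0,1]' >/dev/null; python3 chk.py 7.2 && python3 -m inch '[0,0,0.001,0,0.1,0,1,0,0,0.001,0,0.1,0,1,0,0,0.001,0,0.1,0,1,0,0,0.001,0,0.1,0,1,0,0,0.001,0,0.1,0,1,0,0,0.001,0,0.1,0,1,0,0,0,0,0,0,1,0,0,0,0,0,0,1,0,0,0,0,0,0,1,0,0,0,0,0,0,1]' >/dev/null && python3 chk.py 7.2
python3 -c "
from fit import *
snap('side','d3');crop('d3',239,145,339,220,8,'d3c')"
```

```text
t 18.63 Ftool [-3.1 -7.4  0.4] loc [-37.4 -44.8] z 0.0797
```

View pics/d3c.png

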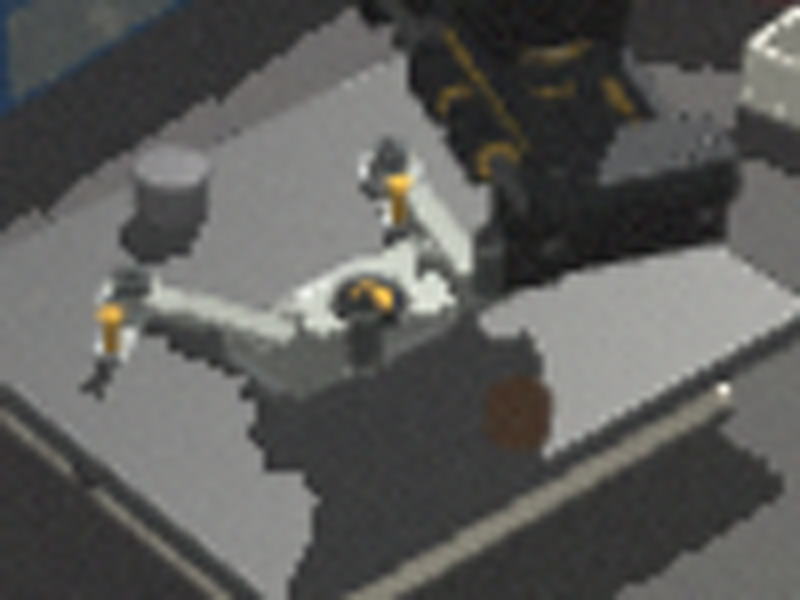

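The leaf sits against the brass pin at (400,200), and the force is rising while the travel stalls. I'll add a little more load to confirm the halt.

```bash

python3 -m inch '[0,0,0.001,0,0.1,0,1,0,0,0.001,0,0.1,0,1,0,0,0.001,0,0.1,0,1,0,0,0.001,0,0.1,0,1,0,0,0.001,0,0.1,0,1,0,0,0,0,0,0,1,0,0,0,0,0,0,1,0,0,0,0,0,0,1,0,0,0,0,0,0,1,0,0,0,0,0,0,1]' >/dev/null; python3 chk.py 7.2; sleep 0; python3 -c "
from rig import *
print(monitor.get_state()['time_s'])"
```

```text
t 19.52 Ftool [-3.1 -7.4  0.4] loc [-37.4 -44.5] z 0.0797
19.5167
```

```bash

python3 -m inch '[0,0,0.001,0,0.1,0,1,0,0,0.001,0,0.1,0,1,0,0,0.001,0,0.1,0,1,0,0,0.001,0,0.1,0,1,0,0,0.001,0,0.1,0,1,0,0,0.001,0,0.1,0,1,0,0,0,0,0,0,1,0,0,0,0,0,0,1,0,0,0,0,0,0,1,0,0,0,0,0,0,1]' >/dev/null; python3 chk.py 8.4 &&
python3 -m inch '[0,0,0.001,0,0.1,0,1,0,0,0.001,0,0.1,0,1,0,0,0.001,0,0.1,0,1,0,0,0.001,0,0.1,0,1,0,0,0.001,0,0.1,0,1,0,0,0.001,0,0.1,0,1,0,0,0,0,0,0,1,0,0,0,0,0,0,1,0,0,0,0,0,0,1,0,0,0,0,0,0,1]' >/dev/null && python3 chk.py 8.4
```

```text
t 20.35 Ftool [-2.1 -8.7  0. ] loc [-37.4 -44.1] z 0.0797
```

```bash

python3 -m inch '[0,0,0,0,-1,0,1,0,0,0,0,-1,0,1,0,0,0,0,-2,0,1,0,0,0,0,-3,0,1,0,0,0,0,-4,0,1,0,0,0,0,-4,-5,1,0,0,0,0,0,-10,1,0,0,0,0,0,-15,1,0,0,0,0,0,-15,1,0,0,0,0,0,-10,1]' >/dev/null
python3 -c "
from fit import *
st()
l,a=tgtL(.378,27);print(l);go(l,.08,a)"
```

```text
t 21.18 Ftool [ 0.  -0.6 -0.4] loc [-41.  -56.7] z 0.1372
[-20.83458632   3.26171054]
t 21.1833 turn [ 4.000e-04  3.600e-03 -7.556e-01] shift [-40.9  48.3  57.2] F [-0.34 -0.49  0.4 ] w 0.000830340886639634
```

```bash

python3 -m inch '[0,0,-0.108,0,0,0,1,0,0,-0.108,0,0,0,1,0,0,-0.108,0,0,0,1,0,0,-0.108,0,0,0,1,0,0,-0.108,0,0,0,1,0,0,-0.108,0,0,0,1,0,0,-0.108,0,0,0,1,0,0,0,-20,24,0,1,0,0,0,-21,24,0,1,0,0,0,0,0,0,1]' >/dev/null
python3 -c "
from fit import *
st()
l,a=tgtL(.378,27);go(l,.08,a)
snap('scene','s4');crop('s4',195,165,295,240,8,'s4c')"
```

```text
t 22.02 Ftool [ 0.9  0.3 -0.5] loc [-19.2   6.4] z 0.1359
t 22.0167 turn [-0.0005  0.0041  0.0039] shift [ 2.7 -2.3 55.9] F [-0.92  0.09  0.48] w 0.0007691066084327856
```

View pics/s4c.png

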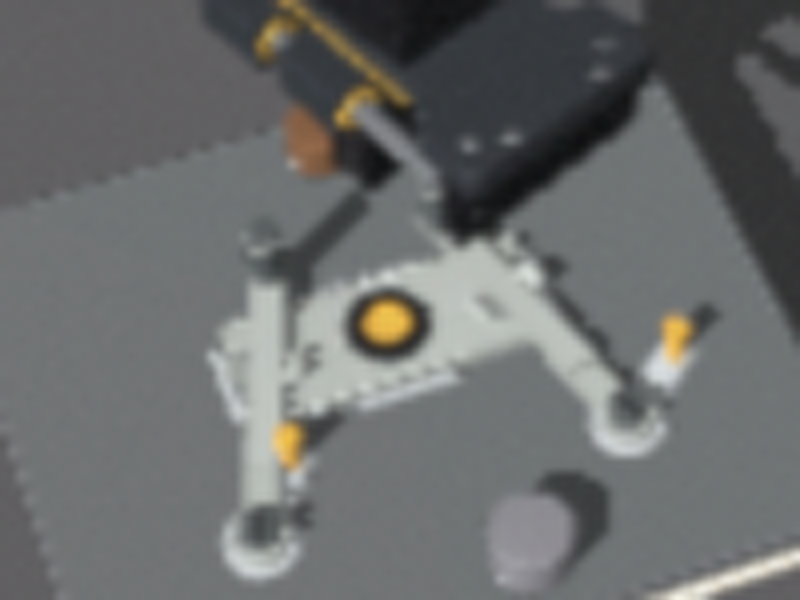

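The right clip lies on the slide against its pin: knob at (262,235), pin at (290,440). The fingers are above the stage, inside the left knob. Descending there.

```bash

python3 -m inch '[0,0,0,2.7,-2.3,0,1,0,0,0,0,0,5,1,0,0,0,0,0,8,1,0,0,0,0,0,8,1,0,0,0,0,0,8,1,0,0,0,0,0,8,1,0,0,0,0,0,8,1,0,0,0,0,0,6,1,0,0,0,0,0,3,1,0,0,0,0,0,0,1]' >/dev/null
python3 -c "
from fit import *
st()
l,a=tgtL(.378,27);go(l,.08,a)
d=w2l(P,at_z('s4',195+262.5/8-.5,165+235.5/8-.5,.0925))-[64,-66];print(np.hypot(*d),np.arctan2(d[1],-d[0]))"
```

```text
t 22.9 Ftool [0.4 0.4 0.3] loc [-23.8  -0.3] z 0.0797
t 22.9 turn [ 0.0002 -0.0019 -0.    ] shift [-4.1  2.2 -0.3] F [-0.5   0.28 -0.31] w 0.0007520148425813062
97.75400003299208 0.33632714770346256
```

```bash

python3 -m inch '[0,0,0,-1.4,3.5,0,1,0,0,0,-1.4,3.5,0,1,0,0,0,-1.3,3.5,0,1,0,0,0,0,2,0,1,0,0,0.02,0.3,2,0,1,0,0,0.02,0.3,2,0,1,0,0,0.02,0.3,2,0,1,0,0,0.02,0.3,2,0,1,0,0,0.02,0.3,2,0,1,0,0,0.02,0.3,2,0,1]' >/dev/null
python3 chk.py 9 && python3 -m inch '[0,0,0.02,0.3,2,0,1,0,0,0.02,0.3,2,0,1,0,0,0.02,0.3,2,0,1,0,0,0.02,0.3,2,0,1,0,0,0.02,0.3,2,0,1,0,0,0.02,0.3,2,0,1,0,0,0.02,0.3,2,0,1,0,0,0.02,0.3,2,0,1,0,0,0.02,0.3,2,0,1,0,0,0.02,0.3,2,0,1]' >/dev/null; python3 chk.py 9
```

```text
t 23.73 Ftool [-0.6 -2.7  0.2] loc [-29.6  23.6] z 0.0809
t 24.57 Ftool [ 1.  -0.3  0.3] loc [-36.6  43.1] z 0.0804
```

```bash

python3 -m inch '[0,0,0.028,0.4,2.9,0,1,0,0,0.028,0.4,2.9,0,1,0,0,0.028,0.4,2.9,0,1,0,0,0.028,0.4,2.9,0,1,0,0,0.028,0.4,2.9,0,1,0,0,0.028,0.4,2.9,0,1,0,0,0.028,0.4,2.9,0,1,0,0,0.028,0.4,2.9,0,1,0,0,0.028,0.4,2.9,0,1,0,0,0.028,0.4,2.9,0,1]' >/dev/null
python3 chk.py 3 && python3 -m inch '[0,0,0.006,0.1,0.6,0,1,0,0,0.006,0.1,0.6,0,1,0,0,0.006,0.1,0.6,0,1,0,0,0.006,0.1,0.6,0,1,0,0,0.006,0.1,0.6,0,1,0,0,0.006,0.1,0.6,0,1,0,0,0.006,0.1,0.6,0,1,0,0,0.006,0.1,0.6,0,1,0,0,0,0,0,0,1,0,0,0,0,0,0,1]' >/dev/null; python3 chk.py 3
python3 -c "
from fit import *
snap('scene','s5');crop('s5',205,165,305,240,8,'s5c')"
```

```text
t 25.4 Ftool [ 0.7 -0.4  0.6] loc [-38.8  72.2] z 0.0804
t 26.23 Ftool [ 0.8 -0.8  0.4] loc [-37.6  76.9] z 0.0808
```

View pics/s5c.png

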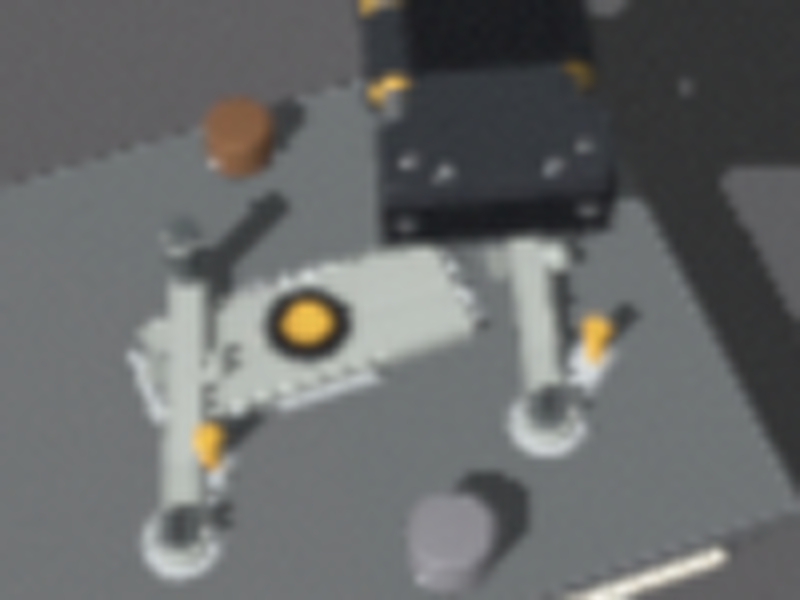

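The left clip is now off the slide, with about 7 mm between its leaf (540,310) and its pin (597,335). The slide, its nest strips and both mounts haven't moved, and the right clip is still on its pin.

```bash

python3 -m inch '[0,0,0.009,0.1,0.9,0,1,0,0,0.009,0.1,0.9,0,1,0,0,0.009,0.1,0.9,0,1,0,0,0.009,0.1,0.9,0,1,0,0,0.009,0.1,0.9,0,1,0,0,0.009,0.1,0.9,0,1,0,0,0.009,0.1,0.9,0,1,0,0,0.009,0.1,0.9,0,1,0,0,0.009,0.1,0.9,0,1,0,0,0.009,0.1,0.9,0,1]' >/dev/null
python3 chk.py 3 && python3 -m inch '[0,0,0.003,0,0.3,0,1,0,0,0.003,0,0.3,0,1,0,0,0.003,0.1,0.3,0,1,0,0,0.003,0.1,0.3,0,1,0,0,0.003,0,0.3,0,1,0,0,0.003,0.1,0.3,0,1,0,0,0.003,0,0.3,0,1,0,0,0.003,0.1,0.3,0,1,0,0,0.003,0,0.3,0,1,0,0,0.003,0,0.3,0,1]' >/dev/null && python3 chk.py 3 && python3 -m inch '[0,0,0.003,0,0.3,0,1,0,0,0.003,0,0.3,0,1,0,0,0.003,0.1,0.3,0,1,0,0,0.003,0.1,0.3,0,1,0,0,0.003,0,0.3,0,1,0,0,0.003,0.1,0.3,0,1,0,0,0.003,0,0.3,0,1,0,0,0.003,0.1,0.3,0,1,0,0,0.003,0,0.3,0,1,0,0,0.003,0,0.3,0,1]' >/dev/null && python3 chk.py 3
```

```text
t 27.12 Ftool [ 1.3 -0.9 -0.1] loc [-36.   85.8] z 0.0807
t 27.95 Ftool [ 3.1 -0.9 -0.2] loc [-35.2  88.6] z 0.0807
t 28.78 Ftool [ 1.6 -1.4  0.3] loc [-34.4  91.6] z 0.0807
```

```bash

python3 chk.py 3 && python3 -m inch '[0,0,0.003,0,0.3,0,1,0,0,0.003,0,0.3,0,1,0,0,0.003,0.1,0.3,0,1,0,0,0.003,0.1,0.3,0,1,0,0,0.003,0,0.3,0,1,0,0,0.003,0.1,0.3,0,1,0,0,0.003,0,0.3,0,1,0,0,0.003,0.1,0.3,0,1,0,0,0,0,0,0,1,0,0,0,0,0,0,1]' >/dev/null && python3 chk.py 3 && python3 -m inch '[0,0,0.003,0,0.3,0,1,0,0,0.003,0,0.3,0,1,0,0,0.003,0.1,0.3,0,1,0,0,0.003,0.1,0.3,0,1,0,0,0.003,0,0.3,0,1,0,0,0.003,0.1,0.3,0,1,0,0,0.003,0,0.3,0,1,0,0,0.003,0.1,0.3,0,1,0,0,0,0,0,0,1,0,0,0,0,0,0,1]' >/dev/null && python3 chk.py 3
```

```text
t 28.78 Ftool [ 1.6 -1.4  0.3] loc [-34.4  91.6] z 0.0807
t 29.62 Ftool [ 2.8 -1.3 -0.2] loc [-33.6  94. ] z 0.0807
t 30.45 Ftool [ 2.3 -0.7 -0.5] loc [-32.9  96.3] z 0.0808
```

```bash

python3 -m inch '[0,0,0.003,0.2,0.3,0,1,0,0,0.003,0.2,0.3,0,1,0,0,0.003,0.2,0.3,0,1,0,0,0.003,0.2,0.3,0,1,0,0,0.003,0.2,0.3,0,1,0,0,0.003,0.2,0.3,0,1,0,0,0.003,0.2,0.3,0,1,0,0,0.003,0.2,0.3,0,1,0,0,0,0,0,0,1,0,0,0,0,0,0,1]' >/dev/null && python3 chk.py 3 && python3 -m inch '[0,0,0.003,0,0.3,0,1,0,0,0.003,0,0.3,0,1,0,0,0.003,0.1,0.3,0,1,0,0,0.003,0.1,0.3,0,1,0,0,0.003,0,0.3,0,1,0,0,0.003,0.1,0.3,0,1,0,0,0.003,0,0.3,0,1,0,0,0.003,0.1,0.3,0,1,0,0,0,0,0,0,1,0,0,0,0,0,0,1]' >/dev/null && python3 chk.py 3 && python3 -m inch '[0,0,0.003,0,0.3,0,1,0,0,0.003,0,0.3,0,1,0,0,0.003,0.1,0.3,0,1,0,0,0.003,0.1,0.3,0,1,0,0,0.003,0,0.3,0,1,0,0,0.003,0.1,0.3,0,1,0,0,0.003,0,0.3,0,1,0,0,0.003,0.1,0.3,0,1,0,0,0,0,0,0,1,0,0,0,0,0,0,1]' >/dev/null && python3 chk.py 3
```

```text
t 31.28 Ftool [-0.7 -0.7  1. ] loc [-33.   99.2] z 0.0809
t 32.12 Ftool [ 0.1 -0.9 -0.2] loc [-32.4 101.4] z 0.0808
t 32.95 Ftool [-1.2 -1.3 -0.9] loc [-31.6 103.7] z 0.0808
```

```bash

python3 -m inch '[0,0,0.002,0,0.2,0,1,0,0,0.002,0,0.2,0,1,0,0,0.002,0.1,0.2,0,1,0,0,0.002,0,0.2,0,1,0,0,0.002,0,0.2,0,1,0,0,0.002,0.1,0.2,0,1,0,0,0.002,0,0.2,0,1,0,0,0.002,0,0.2,0,1,0,0,0.002,0.1,0.2,0,1,0,0,0.002,0,0.2,0,1]' >/dev/null && python3 chk.py 2.8 && python3 -m inch '[0,0,0.002,0,0.2,0,1,0,0,0.002,0,0.2,0,1,0,0,0.002,0.1,0.2,0,1,0,0,0.002,0,0.2,0,1,0,0,0.002,0,0.2,0,1,0,0,0.002,0.1,0.2,0,1,0,0,0.002,0,0.2,0,1,0,0,0.002,0,0.2,0,1,0,0,0.002,0.1,0.2,0,1,0,0,0.002,0,0.2,0,1]' >/dev/null && python3 chk.py 2.8 && python3 -m inch '[0,0,0.002,0,0.2,0,1,0,0,0.002,0,0.2,0,1,0,0,0.002,0.1,0.2,0,1,0,0,0.002,0,0.2,0,1,0,0,0.002,0,0.2,0,1,0,0,0.002,0.1,0.2,0,1,0,0,0.002,0,0.2,0,1,0,0,0.002,0,0.2,0,1,0,0,0.002,0.1,0.2,0,1,0,0,0.002,0,0.2,0,1]' >/dev/null && python3 chk.py 2.8
```

```text
t 33.78 Ftool [-0.3 -0.9  0.4] loc [-30.8 105.6] z 0.0807
t 34.62 Ftool [-0.1 -0.8 -0.2] loc [-30.  107.4] z 0.0808
t 35.45 Ftool [-0.5 -1.3 -1.1] loc [-29.2 109.2] z 0.0808
```

```bash

python3 -m inch '[0,0,0.002,0,0.2,0,1,0,0,0.002,0,0.2,0,1,0,0,0.002,0.1,0.2,0,1,0,0,0.002,0,0.2,0,1,0,0,0.002,0,0.2,0,1,0,0,0.002,0.1,0.2,0,1,0,0,0.002,0,0.2,0,1,0,0,0.002,0,0.2,0,1,0,0,0.002,0.1,0.2,0,1,0,0,0.002,0,0.2,0,1]' >/dev/null && python3 chk.py 2.8 && python3 -m inch '[0,0,0.002,0,0.2,0,1,0,0,0.002,0,0.2,0,1,0,0,0.002,0.1,0.2,0,1,0,0,0.002,0,0.2,0,1,0,0,0.002,0,0.2,0,1,0,0,0.002,0.1,0.2,0,1,0,0,0.002,0,0.2,0,1,0,0,0.002,0,0.2,0,1,0,0,0.002,0.1,0.2,0,1,0,0,0.002,0,0.2,0,1]' >/dev/null && python3 chk.py 2.8
python3 -c "
from fit import *
snap('scene','s6');crop('s6',225,165,305,225,10,'s6c')"
```

```text
t 36.28 Ftool [ 0.2 -1.1 -0.9] loc [-28.2 111.1] z 0.0808
t 37.12 Ftool [-0.1 -2.8  0.1] loc [-27.6 112.6] z 0.0807
```

View pics/s6c.png

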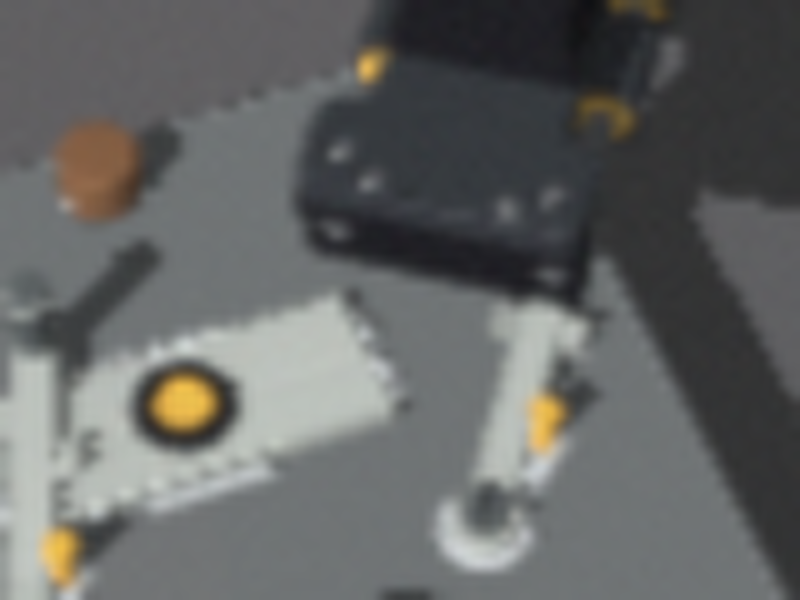

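The left leaf now touches its pin at (545,415) and the force has started to rise. I'll firm it up in small steps.

```bash

python3 -m inch '[0,0,0.001,0,0.1,0,1,0,0,0.001,0,0.1,0,1,0,0,0.001,0,0.1,0,1,0,0,0.001,0,0.1,0,1,0,0,0.001,0,0.1,0,1,0,0,0.001,0,0.1,0,1,0,0,0.001,0,0.1,0,1,0,0,0.001,0,0.1,0,1,0,0,0.001,0,0.1,0,1,0,0,0.001,0,0.1,0,1]' >/dev/null && python3 chk.py 5.5 && python3 -m inch '[0,0,0.001,0,0.1,0,1,0,0,0.001,0,0.1,0,1,0,0,0.001,0,0.1,0,1,0,0,0.001,0,0.1,0,1,0,0,0.001,0,0.1,0,1,0,0,0.001,0,0.1,0,1,0,0,0.001,0,0.1,0,1,0,0,0.001,0,0.1,0,1,0,0,0.001,0,0.1,0,1,0,0,0.001,0,0.1,0,1]' >/dev/null && python3 chk.py 6.5 && python3 -m inch '[0,0,0.001,0,0.1,0,1,0,0,0.001,0,0.1,0,1,0,0,0.001,0,0.1,0,1,0,0,0.001,0,0.1,0,1,0,0,0.001,0,0.1,0,1,0,0,0.001,0,0.1,0,1,0,0,0.001,0,0.1,0,1,0,0,0.001,0,0.1,0,1,0,0,0,0,0,0,1,0,0,0,0,0,0,1]' >/dev/null && python3 chk.py 6.5
```

```text
t 38.0 Ftool [ 0.2 -4.4 -1.6] loc [-27.1 113.5] z 0.0806
t 38.83 Ftool [ 1.5 -4.8 -1.7] loc [-26.8 114.1] z 0.0805
t 39.67 Ftool [ 1.7 -5.7 -2.9] loc [-26.6 114.5] z 0.0805
```

```bash

python3 -m inch '[0,0,0.001,0,0.1,0,1,0,0,0.001,0,0.1,0,1,0,0,0.001,0,0.1,0,1,0,0,0.001,0,0.1,0,1,0,0,0.001,0,0.1,0,1,0,0,0.001,0,0.1,0,1,0,0,0.001,0,0.1,0,1,0,0,0.001,0,0.1,0,1,0,0,0,0,0,0,1,0,0,0,0,0,0,1]' >/dev/null && python3 chk.py 7 && python3 -m inch '[0,0,0.001,0,0.1,0,1,0,0,0.001,0,0.1,0,1,0,0,0.001,0,0.1,0,1,0,0,0.001,0,0.1,0,1,0,0,0.001,0,0.1,0,1,0,0,0.001,0,0.1,0,1,0,0,0,0,0,0,1,0,0,0,0,0,0,1,0,0,0,0,0,0,1,0,0,0,0,0,0,1]' >/dev/null && python3 chk.py 7 && python3 -m inch '[0,0,0.001,0,0.1,0,1,0,0,0.001,0,0.1,0,1,0,0,0.001,0,0.1,0,1,0,0,0.001,0,0.1,0,1,0,0,0.001,0,0.1,0,1,0,0,0.001,0,0.1,0,1,0,0,0,0,0,0,1,0,0,0,0,0,0,1,0,0,0,0,0,0,1,0,0,0,0,0,0,1]' >/dev/null && python3 chk.py 7
```

```text
t 40.5 Ftool [ 2.4 -5.8 -2. ] loc [-26.5 114.9] z 0.0804
t 41.33 Ftool [ 1.9 -7.5 -2.7] loc [-26.4 115.2] z 0.0804
```

```bash

python3 -m inch '[0,0,0.001,0,0.1,0,1,0,0,0.001,0,0.1,0,1,0,0,0.001,0,0.1,0,1,0,0,0.001,0,0.1,0,1,0,0,0.001,0,0.1,0,1,0,0,0.001,0,0.1,0,1,0,0,0,0,0,0,1,0,0,0,0,0,0,1,0,0,0,0,0,0,1,0,0,0,0,0,0,1]' >/dev/null && python3 chk.py 7
python3 -m inch '[0,0,0,0,-1,0,1,0,0,0,0,-1,0,1,0,0,0,0,-2,0,1,0,0,0,0,-3,0,1,0,0,0,0,-4,0,1,0,0,0,0,-4,-2,1,0,0,0,0,0,-10,1,0,0,0,0,0,-15,1,0,0,0,0,0,-15,1,0,0,0,0,0,-15,1]' >/dev/null
python3 -m inch '[0,0,0,20,0,-15,1,0,0,0,30,0,-10,1,0,0,0,30,0,0,1,0,0,0,30,0,0,1,0,0,0,30,0,0,1,0,0,0,10,0,0,1,0,0,0,0,0,0,1,0,0,0,0,0,0,1,0,0,0,0,0,0,1,0,0,0,0,0,0,1]'
python3 -c "
from fit import *
snap('scene','s7');crop('s7',190,165,310,255,6,'s7c')"
```

```text
t 42.17 Ftool [ 2.7 -7.3 -3.3] loc [-26.3 115.4] z 0.0803
time_s: 43.83
tcp_pos: [0.4575, 0.1317, 0.1629]
orientation: [0.0, 0.407, 0.913, 0.0]
force: [-0.3, 0.4, 0.0]
gripper_width: 0.0007
```

View pics/s7c.png

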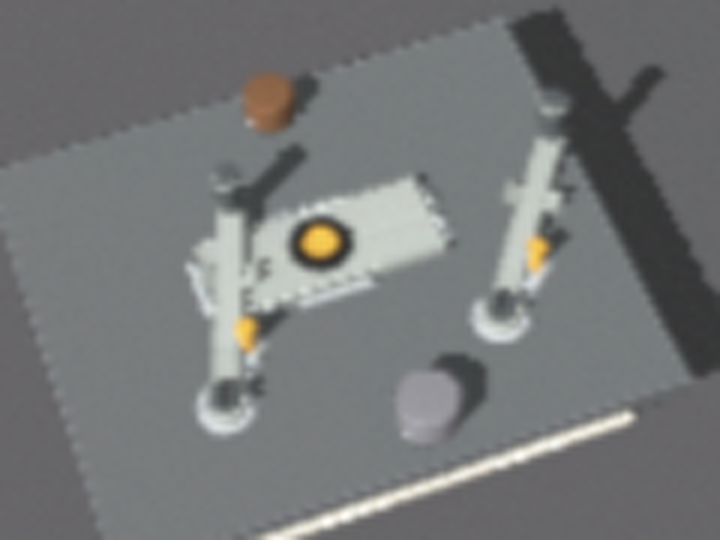

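The right clip is on the slide against its pin (245,332). The left clip is off the slide and outward against its own pin (538,250). The slide sits in its nest, both mounts are in place, and the arm is well clear.

```bash
python3 -c "
from rig import job
print(job.job_done())"
```

```text
the job is handed in; nothing more can be done
None
```

Both clips are where you asked, and I handed the job in after about 44 s on the robot's clock.

- **Right clip:** I swung it by its knob onto the slide. It came up against its brass pin at about 0.34 rad, where I loaded it to about 8.7 N and backed off.
- **Left clip:** I then swung it off the slide and outward. It came up against its pin at about -0.6 rad, where I loaded it to about 7.5 N and backed off.

I pushed both knobs with the closed fingers and never gripped them. No force reading I took along the knob's swing at a stop passed 8.7 N, under the 11 N limit. The highest reading anywhere was about 10.3 N, as the right clip rode up onto the slide. I read the force only after each move, so a brief higher peak could have gone unseen.

The last picture shows both leaves against their pins, the right foot on the slide, and the slide in its nest with its left end free. Both mounts stand where they were, the arm is clear, and the force is back near zero. That last picture did not take in the jar and tray, but the arm never came near the jar and never went lower than the clip knobs.

Two things were less clear than I would like:
- **Stop contact:** The halts felt springier than "rigid", with the force rising about 1 N per mm commanded. I judged contact from that rise, the stalled travel and the pictures together.
- **Stage position:** The two fixed cameras disagreed by about 5 mm on where the stage is, so I used a position between them. The angles above could be off by a few hundredths of a radian.

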